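# Peeler out of the fruit mill

### The job

The peeler has fallen among the lemons in the feed tray of the fruit mill. Make the mill safe first: switch off all four rockers of the switch unit, and only then reach into the tray. Take the peeler out, leaving every lemon in the tray, and lay it down flat on the chopping board, wholly within its edges, without dropping it.

Things in the scene. Friction and masses are not known exactly. Their poses are not given: they have to be found in the camera images.
- mill: Fruit mill, fixed and heavy: white motor base 200x190 mm, steel feed tray on top, small white bowl under the spout on its -x side. Origin under the base's centre on the worktop, z up. The open rectangular tray is centred over the origin: inside 240 mm (x) by 300 mm (y), floor 130 mm above the worktop, upright walls 3 mm thick, rim 175 mm above the worktop.
- throat (a point): Middle of the tray's floor, on the mill's axis, 130 mm above the worktop. Here is the throat, a slot 68 mm (x) by 124 mm (y) nearly filled by two toothed rolls along y; their tops lie 2 mm below the floor, so things lie level over it.
- peeler: Loose peeler, 170 mm long, 80 g (x 0.7 to 1.4), lying flat in the tray, long axis roughly along the tray's y. Origin on its underside half way along; x points to the blade tip, z up. Green handle from x=-85 to +20 mm, up to 24 mm wide (y), 17 mm high; thin blade from there to x=+85 mm, 14 mm wide, 6 mm high. Balances near x=-20 mm, a good place to grip across its width.
- peeler_tip (a point): Point at the tip of the peeler's blade, 3 mm above its underside.
- peeler_end (a point): Point at the end of the peeler's handle, 8 mm above its underside.
- switch_unit: Four-gang switch unit, fixed left or right of the mill (it and the board swap sides): low white box 86x156 mm, steel face 34.5 mm above the worktop. Origin under its centre on the worktop, z up. White rockers 36 mm long (x), 24 mm wide, in a row at y=+45, +15, -15, -45 mm (rocker_1 to 4), pivoting at x=0 about y; they all start on: the half on the -x side (ring mark) stands up.
- rocker_row (a point): Middle of the row of rockers, 40 mm above the worktop: height of the crown of a half that is fully pressed (it then lies level). A half that stands up rises to 45 mm at its outer end. Rocker flanks are bevelled 30 degrees, so a closed fingertip drawn along the row (unit's y) over the raised halves, 0 to 1.5 mm above this height, presses them down one after another.
- board: Wooden chopping board, 330 mm (x) by 230 mm (y), 21 mm thick, fixed on the worktop left or right of the mill. Origin under its centre, z up. Nothing lies on it at the start.
- rocker_1 (a joint): Angle of rocker 1 (at y=+45 mm of the switch unit): 0 = on, 0.28 = fully off. Snaps over at 0.14 with about 2 N at the fingertip and stays on either side.
- rocker_1_press (a point): Point on the crown of rocker 1's -x half (the half to press for off), 12 mm from the pivot line; it goes down from about 43 to 40 mm above the worktop as the rocker goes off. Moves with the rocker.
- rocker_2 (a joint): Angle of rocker 2 (at y=+15 mm of the switch unit): 0 = on, 0.28 = fully off. Snaps over at 0.14 with about 2 N at the fingertip and stays on either side.
- rocker_2_press (a point): Point on the crown of rocker 2's -x half (the half to press for off), 12 mm from the pivot line; it goes down from about 43 to 40 mm above the worktop as the rocker goes off. Moves with the rocker.
- rocker_3 (a joint): Angle of rocker 3 (at y=-15 mm of the switch unit): 0 = on, 0.28 = fully off. Snaps over at 0.14 with about 2 N at the fingertip and stays on either side.
- rocker_3_press (a point): Point on the crown of rocker 3's -x half (the half to press for off), 12 mm from the pivot line; it goes down from about 43 to 40 mm above the worktop as the rocker goes off. Moves with the rocker.
- rocker_4 (a joint): Angle of rocker 4 (at y=-45 mm of the switch unit): 0 = on, 0.28 = fully off. Snaps over at 0.14 with about 2 N at the fingertip and stays on either side.
- rocker_4_press (a point): Point on the crown of rocker 4's -x half (the half to press for off), 12 mm from the pivot line; it goes down from about 43 to 40 mm above the worktop as the rocker goes off. Moves with the rocker.
- lemon_1: Lemon, 71x53x51 mm, 85 g, loose in the tray; origin at the middle of its underside as it lies at the start, x along its length. It may be nudged or roll within the tray.
- lemon_2: Lemon, 72x57x58 mm, 107 g, loose in the tray; origin at the middle of its underside as it lies at the start, x along its length. It may be nudged or roll within the tray.
- lemon_3: Lemon, 71x53x51 mm, 85 g, loose in the tray; origin at the middle of its underside as it lies at the start, x along its length. It may be nudged or roll within the tray.
- lemon_4: Lemon, 72x57x58 mm, 107 g, loose in the tray; origin at the middle of its underside as it lies at the start, x along its length. It may be nudged or roll within the tray.
- lemon_5: Lemon, 71x53x51 mm, 85 g, loose in the tray; origin at the middle of its underside as it lies at the start, x along its length. It may be nudged or roll within the tray.
- lemon_6: Lemon, 72x57x58 mm, 107 g, loose in the tray; origin at the middle of its underside as it lies at the start, x along its length. It may be nudged or roll within the tray.
- lemon_7: Lemon, 71x53x51 mm, 85 g, loose in the tray; origin at the middle of its underside as it lies at the start, x along its length. It may be nudged or roll within the tray.
- lemon_8: Lemon, 72x57x58 mm, 107 g, loose in the tray; origin at the middle of its underside as it lies at the start, x along its length. It may be nudged or roll within the tray.
Things that resemble listed ones, but are neither listed nor needed, are in the scene too. What is shaped like the lemon_7 but blue is not meant.

How it is judged:
On the way, in this order (a step that is already met when the one before it is completed fails the run):
1. all four rockers are off (value of joint each of rocker_1, rocker_2, rocker_3, rocker_4 above 0.22 rad), for 0.2 s.
2. the peeler is lifted clear of the tray's rim (z of each of peeler_tip, peeler_end in the frame of mill above 0.178 m), for 0.1 s.
At the end, for the whole second after the job is handed in: All four rockers read more than 0.22 (off). The peeler lies flat on the board, released and still (under 20 mm/s): both its ends are within the 330x230 mm outline of the board and less than 15 mm above its top. All eight lemons are in the tray (all of step 1 and x of peeler_tip in the frame of board between -0.165 and 0.165 m and y of peeler_tip in the frame of board between -0.115 and 0.115 m and x of peeler_end in the frame of board between -0.165 and 0.165 m and y of peeler_end in the frame of board between -0.115 and 0.115 m and z of peeler_tip in the frame of board between 0.015 and 0.036 m and z of peeler_end in the frame of board between 0.015 and 0.036 m and contact force between peeler and board above 0.1 N and linear speed of peeler below 0.02 m/s and contact force between the fingers and peeler below 0.05 N and x of lemon_1 in the frame of mill between -0.125 and 0.125 m and y of lemon_1 in the frame of mill between -0.155 and 0.155 m and z of each of lemon_1, lemon_2, lemon_3, lemon_4, lemon_5, lemon_6, lemon_7, lemon_8 in the frame of mill above 0.12 m and x of lemon_2 in the frame of mill between -0.125 and 0.125 m and y of lemon_2 in the frame of mill between -0.155 and 0.155 m and x of lemon_3 in the frame of mill between -0.125 and 0.125 m and y of lemon_3 in the frame of mill between -0.155 and 0.155 m and x of lemon_4 in the frame of mill between -0.125 and 0.125 m and y of lemon_4 in the frame of mill between -0.155 and 0.155 m and x of lemon_5 in the frame of mill between -0.125 and 0.125 m and y of lemon_5 in the frame of mill between -0.155 and 0.155 m and x of lemon_6 in the frame of mill between -0.125 and 0.125 m and y of lemon_6 in the frame of mill between -0.155 and 0.155 m and x of lemon_7 in the frame of mill between -0.125 and 0.125 m and y of lemon_7 in the frame of mill between -0.155 and 0.155 m and x of lemon_8 in the frame of mill between -0.125 and 0.125 m and y of lemon_8 in the frame of mill between -0.155 and 0.155 m); the robot touches nothing.
It fails at once if the gripper reaches into the tray (below its rim) while any rocker is still on (not (value of joint each of rocker_1, rocker_2, rocker_3, rocker_4 above 0.22 rad) and x of the grasp point in the frame of mill between -0.12 and 0.12 m and y of the grasp point in the frame of mill between -0.15 and 0.15 m and z of the grasp point in the frame of mill below 0.175 m).
It fails at once if the peeler is moved more than 20 mm while any rocker is still on (not (value of joint each of rocker_1, rocker_2, rocker_3, rocker_4 above 0.22 rad) and distance of peeler from where it was at the start of the episode above 0.02 m).
It fails at once if the peeler is dropped or thrown (moves faster than 0.7 m/s while the fingers do not hold it, as after a fall of more than 25 mm) (linear speed of peeler above 0.7 m/s and contact force between the fingers and peeler below 0.05 N).
It fails at once if a lemon leaves the tray (height (world z) of any of lemon_1, lemon_2, lemon_3, lemon_4, lemon_5, lemon_6, lemon_7, lemon_8 below 0.1 m).
It also fails if it takes over 64 s, if anything falls off the work surface, if the arm or the gripper's body presses on something with over 40 N, if the wrist force passes 120 N, or if a joint passes its speed limit or range.

### The arm

A 7-joint arm with a two-finger parallel gripper is mounted at the origin on a cart in front of the work surface, level with it; the furniture and walls round the work are solid. World frame = base frame: x ahead of the robot, y to its left, z up, the work surface at z = 0. Lengths are in m, angles in rad, forces in N, time in s.
With the tool pointing down it reaches from about 0.35 to 0.9 m from the base axis. Payload 8.1 kg.
Tool frame: the origin (TCP) lies at the centre of the arm's flange, where the gripper is bolted on; the fingertips stand 178 mm ahead of it and the grasp point (between the pads) lies 159 mm ahead of it; z points along the fingers, y is the line along which they close (so a half turn about z gives the same grasp; the last joint's range is limited). The gripper opens to 92 mm and grips with 3 to 60 N. Pads are 19 mm wide; open, the fingers measure 130 mm over their backs; the gripper's body (75 mm by 190 mm) begins 47 mm behind the grasp point.
Start: joints at [1.231, 0.434, 0.025, 1.573, -0.012, 1.134, -0.075], TCP at [0.147, -0.608, 0.405] pointing down, gripper open.
Joint ranges: [-2.62, 2.62], [-0.44, 2.09], [-1.27, 1.32], [0.08, 2.57], [-1.32, 4.46], [0.12, 2], [-2.74, 2.74]. Speed limits (rad/s): [2.22, 2.22, 3.01, 3.01, 3.14, 3.14, 3.14].

### API

Orientations are given as a rotation vector (axis times angle).
In Python, from cell import arm gives the robot as it stands. The module is installed in compiled form; this text tells all that it offers.
- The arm moves only by the shell command python3 -m inch 'ROWS' [FORCE]. ROWS is text: rows parted by semicolons, each of 5 numbers parted by spaces: the shift along the tool's x, y, z in m, then the turn about the tool's z in rad, then the finger opening in m, from 0 to 0.0918. In form: x y z roll fingers; .... A call has 1 to 5 rows; each row is the pose to reach, as a shift and turn from the pose commanded when the call began, along the tool's axes at that moment; what a row does not reach only later rows make up. A row lasts 1/10 s, in which the tool goes at most 50 mm and 8.59 degrees, less where a joint would pass 70% of its speed; a pose out of reach is approached as far as the arm can. A call with a gripper value outside its range is refused whole. The fingers move at their own pace and stop on an object; FORCE is the grip in N (left out, the last holds). Time passes only in rows, so rows that repeat a pose let the fingers close. It gives the time, the measured TCP pose, the force, the opening and the grip force at its end, in the units of the state.
- arm.observe(): the state, without advancing time (a new reading comes with each control period).
- arm.get_image(name): name is "scene" or "top"; returns the picture (400x640x3 uint8, red, green, blue); there is no depth.
- arm.get_calibration(name): a dict with "intrinsics" (3x3 intrinsics, pixels), "distortion" ([k1, k2, p1, p2, k3] as OpenCV has them; the pictures are not rectified), "pose" (4x4, takes a point from camera to world coordinates). Camera axes: x right, y up, looking along -z (the intrinsics and any distortion apply to the point x, -y, -z); pixel columns grow to the right and rows downward; lengths in m; the calibration is good to about 2 mm. A picture is of the moment at which its call begins. get_calibration takes no time and is no camera call.
- arm.sign_off(): hands the job in; it is judged then, once.
Trained networks look in the newest picture that a camera, given by its name, has taken for a name from the list of things; names that differ only in an ending like _2 or _b are one class to them, and where a whole thing is asked for, a point or a joint stands for the part that bears it (a point fixed in the world has none). Each returns a list of dicts, best first, with "conf" (0 to 1); they miss things now and then, are a little off and sometimes report something else, mostly with a low value. They report only what shows in the picture. A call takes as long as a camera call. They do not tell look-alikes from the thing itself.
- arm.look_for(camera, query): "point" ([row, column] in pixels, amid what is visible of it).
- arm.silhouettes(camera, query): "region" (400x640 bool, what is visible of it) and "point" ([row, column] in pixels, amid what is visible of it).
- arm.place_of(camera, query): "point" ([row, column] in pixels: a listed point, or the origin of a listed thing).
The state is a dict: "clock": time; "joints": joint angles; "dq": joint speeds; "joint_efforts": joint torques, N m; "position": TCP position; "ee_rot": TCP orientation; "force": force on the tool from outside, world axes, zero at the start; "ft_torque": the same for the moment, N m; "width": opening from 0.0 (shut) to 1.0 (fully open); "gripper_force": force on a finger pad.
Only numpy, scipy, OpenCV 4.12 (cv2) and the standard library are available. Lean on these libraries where they do the work, as an engineer would, in place of code of your own. Each camera call takes 0.05 s, during which the arm holds its last target. There are 200 camera calls.

## Working session

There is one attempt and no reset: what is moved stays moved. The work goes in short steps, Python scripts to look and compute and a shell command to move; the robot and the scene stay as the last step left them, time stands still between calls to the robot, and variables do not carry over. Pictures are saved under pics/ and viewed, at most 10 in all, crops included, and the job is handed in when it is done.

```bash
mkdir -p pics; cat > h.py <<'E'
import numpy as np, cv2
from cell import arm
def ray(cam,p):
    c=arm.get_calibration(cam);K=np.array(c["intrinsics"]);D=np.array(c["distortion"]);T=np.array(c["pose"])
    u=cv2.undistortPoints(np.array([[[p[1],p[0]]]],float),K,D)[0,0]
    return T[:3,3],T[:3,:3]@np.array([u[0],-u[1],-1.])
def at(cam,p,z):
    o,d=ray(cam,p);return o+d*(z-o[2])/d[2]
def tri(p,q):
    (a,d),(b,e)=ray("scene",p),ray("top",q)
    s=np.linalg.lstsq(np.c_[d,-e],b-a,rcond=None)[0]
    P,Q=a+s[0]*d,b+s[1]*e
    return (P+Q)/2,np.linalg.norm(P-Q)
def save(cam,n):
    im=arm.get_image(cam);cv2.imwrite(f"pics/{n}.png",im[:,:,::-1]);return im
E
python3 - <<'E'
from h import *
np.set_printoptions(precision=4,suppress=True)
s=arm.observe();print(s)
for c in("scene","top"):
    save(c,c+"0");print(c,np.array(arm.get_calibration(c)["pose"])[:3])
Z=dict(mill=0,throat=.13,peeler=.13,peeler_tip=.133,peeler_end=.138,switch_unit=0,rocker_row=.04,rocker_1_press=.043,board=0)
for q,z in Z.items():
    for c in("scene","top"):
        for r in arm.place_of(c,q)[:5]: print(q,c,round(r["conf"],2),r["point"],at(c,r["point"],z))
E
```

```text
{'clock': 0.0, 'joints': array([ 1.2314,  0.4352,  0.025 ,  1.5741, -0.0116,  1.134 , -0.0751]), 'dq': array([ 0.0005,  0.0007,  0.0005, -0.0004, -0.0012,  0.0012,  0.0015]), 'joint_efforts': array([  0.001 , -66.7853,   0.9853, -31.4459,  -0.0605,   0.043 ,
         0.0002]), 'position': array([ 0.1466, -0.6073,  0.4039]), 'ee_rot': array([-3.1181, -0.3709,  0.0005]), 'force': array([-0.378 , -0.4648, -0.4687]), 'ft_torque': array([ 0.0515, -0.0274, -0.0125]), 'gripper_force': 0.0, 'width': 1.0013796783488693}
scene [[ 0.8668  0.2849 -0.4093 -0.0312]
 [-0.4987  0.4952 -0.7114 -1.0491]
 [ 0.      0.8207  0.5713  0.9653]]
top [[ 0.0038  0.9992 -0.0396  0.5105]
 [-1.      0.004   0.0053  0.0112]
 [ 0.0055  0.0395  0.9992  1.2797]]
mill scene 0.82 [238.8, 329.3] [ 0.5883 -0.0232  0.    ]
mill scene 0.25 [222.9, 343.0] [0.6771 0.0302 0.    ]
mill top 0.65 [216.6, 448.0] [ 0.5226 -0.3969  0.    ]
mill top 0.56 [192.3, 327.0] [ 0.596  -0.0236  0.    ]
throat scene 0.64 [207.9, 335.6] [ 0.6041 -0.0343  0.13  ]
throat top 0.76 [188.0, 326.7] [ 0.5992 -0.0192  0.13  ]
throat top 0.32 [184.7, 
[... 540 characters left out ...]
 [ 0.5213 -0.3473  0.    ]
switch_unit top 0.8 [211.9, 430.0] [ 0.5369 -0.3411  0.    ]
switch_unit top 0.68 [195.3, 357.8] [ 0.5871 -0.1184  0.    ]
rocker_row scene 0.93 [297.4, 368.6] [ 0.5246 -0.3461  0.04  ]
rocker_row scene 0.64 [191.3, 316.5] [0.667  0.2053 0.04  ]
rocker_row top 0.79 [215.0, 432.3] [ 0.5269 -0.3369  0.04  ]
rocker_1_press scene 0.57 [286.4, 356.0] [ 0.5161 -0.2946  0.043 ]
rocker_1_press top 0.58 [220.5, 415.8] [ 0.5103 -0.2866  0.043 ]
rocker_1_press top 0.5 [173.1, 307.8] [0.6501 0.0348 0.043 ]
rocker_1_press top 0.44 [220.3, 428.8] [ 0.511  -0.3255  0.043 ]
board top 0.88 [217.3, 202.0] [0.5176 0.3598 0.    ]
board top 0.63 [188.2, 325.2] [ 0.6086 -0.0181  0.    ]
```

View pics/top0.png

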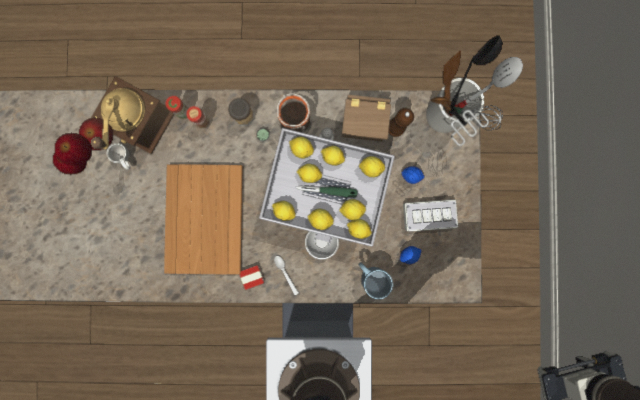

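View pics/scene0.png

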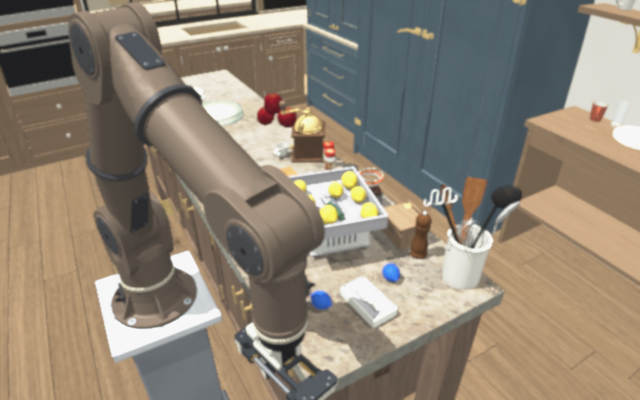

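The top view shows the tray around (327,187) with 8 lemons. The peeler runs from about (300,187) to (356,192). The switch unit is at (431,215), the board at (204,219), and the blue decoys lie outside the tray. I'll zoom in on the unit and the tray.

```bash
python3 - <<'E'
from h import *
np.set_printoptions(precision=4,suppress=True)
im=cv2.imread("pics/top0.png")
a=cv2.resize(im[195:240,395:465],(780,501),interpolation=cv2.INTER_CUBIC);cv2.imwrite("pics/c1.png",a)
b=cv2.resize(im[125:250,255:400],(696,600),interpolation=cv2.INTER_CUBIC);cv2.imwrite("pics/c2.png",b)
for i in range(1,5):
  pass
for c,q,z in(("top","switch_unit",.0345),("top","board",.021),("top","peeler",.138)):
    for r in arm.silhouettes(c,q)[:3]:
        m=r["region"].astype(np.uint8); p=np.argwhere(m)
        w=np.array([at(c,x,z)[:2] for x in p],np.float32)
        print(q,round(r["conf"],2),r["point"],len(p),cv2.minAreaRect(w))
for c in("top","scene"):
  for r in arm.place_of(c,"rocker_1_press"): print(c,r["conf"],r["point"],at(c,r["point"],.043))
E
```

```text
switch_unit 0.71 [214.9, 427.9] 1543 ((0.5266259908676147, -0.33044135570526123), (0.08590011298656464, 0.16422826051712036), 3.9062674045562744)
switch_unit 0.65 [209.6, 284.4] 331 ((0.5386734008789062, 0.10882244259119034), (0.05939719080924988, 0.05933169275522232), 14.263361930847168)Traceback (most recent call last):
  File "<stdin>", line 11, in <module>
  File "h.py", line 8, in at
    o,d=ray(cam,p);return o+d*(z-o[2])/d[2]
        ~~~^^^^^^^
  File "h.py", line 4, in ray
    c=arm.get_calibration(cam);K=np.array(c["intrinsics"]);D=np.array(c["distortion"]);T=np.array(c["pose"])
ValueError: time passes only in moves, steps and waits
```

View pics/c1.png

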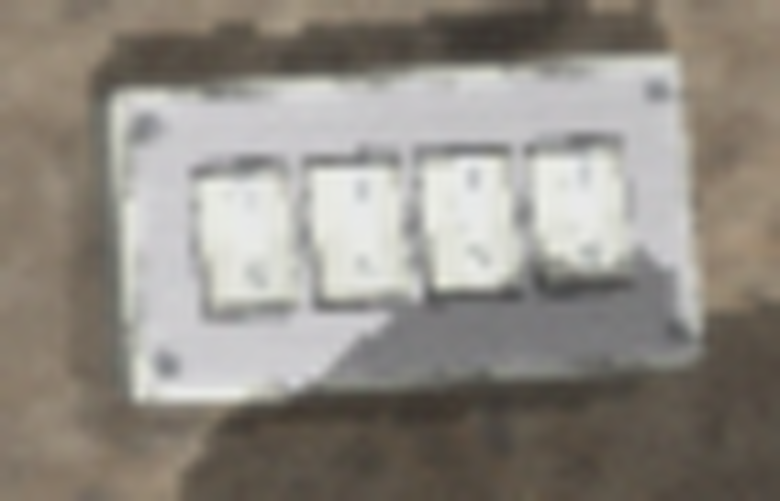

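View pics/c2.png

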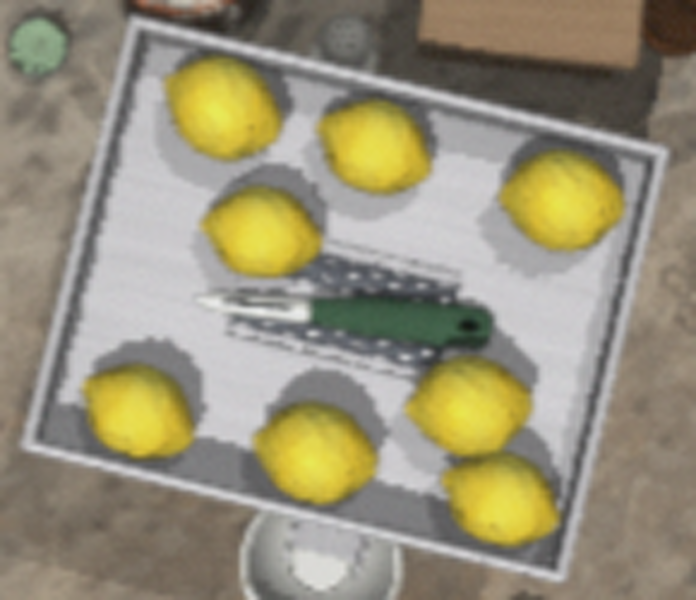

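The rockers' ring side faces the robot (-x). The peeler has clear gaps on both sides at its grip point. Next I'll work out the poses from pixels that I picked by hand.

```bash
sed -i '1,2!b' h.py; python3 - <<'E'
s=open('h.py').read()
s=s.replace('def ray(cam,p):\n    c=arm.get_calibration(cam)','C={}\ndef ray(cam,p):\n    c=C.setdefault(cam,None) or arm.get_calibration(cam);C[cam]=c')
open('h.py','w').write(s)
E
python3 - <<'E'
from h import *
np.set_printoptions(precision=4,suppress=True)
f=lambda P,o,s,z:np.array([at("top",(o[0]+y/s-.5+0,o[1]+x/s-.5),z)[:2] for x,y in P])
def rep(n,w):
    e=np.roll(w,-1,0)-w
    print(n,w.mean(0),np.linalg.norm(e,axis=1),np.degrees(np.arctan2(e[:,1],e[:,0])))
rep("unit",f([(112,88),(678,60),(700,352),(133,402)],(195,395),11.14,.0345))
rk=f([(250,235),(362,230),(470,222),(578,212)],(195,395),11.14,.041);rep("rockers",rk);print(rk)
rep("tray",f([(135,20),(665,150),(562,577),(28,445)],(125,255),4.8,.175))
rep("peeler",f([(198,299),(492,325)],(125,255),4.8,.136))
rep("board",np.array([at("top",p,.021)[:2] for p in[(164,166),(165,242),(274,241),(274,164)]]))
s=arm.observe()
from scipy.spatial.transform import Rotation as R
Rm=R.from_rotvec(s["ee_rot"]).as_matrix();print(Rm)
for y in(-.078,.05):
    a=.066;ex=np.array([np.cos(a),np.sin(a)]);ey=np.array([-ex[1],ex[0]])
    t=np.r_[np.array([.527,-.337])-.012*ex+y*ey,.0405+.178];print(t,Rm.T@(t-s["position"]))
E
```

```text
unit [ 0.5277 -0.3345] [0.1537 0.0788 0.1541 0.0844] [ -86.9491 -176.1546   95.137     3.6112]
rockers [ 0.5278 -0.3351] [0.0302 0.0292 0.0293 0.0886] [-87.2705 -85.6075 -84.5683  94.1701]
[[ 0.5249 -0.2906]
 [ 0.5264 -0.3207]
 [ 0.5286 -0.3499]
 [ 0.5314 -0.379 ]]
tray [ 0.6001 -0.0186] [0.3035 0.2437 0.3031 0.2434] [-103.5934  166.2998   76.3448  -13.5955]
peeler [ 0.5946 -0.0182] [0.169 0.169] [-94.8231  85.1769]
board [0.5124 0.3507] [0.2317 0.3287 0.2325 0.3326] [ -90.6035 -179.9251   90.3686   -0.059 ]
[[ 0.9721  0.2346 -0.    ]
 [ 0.2346 -0.9721 -0.0001]
 [-0.      0.0001 -1.    ]]
[ 0.5202 -0.4156  0.2185] [ 0.4082 -0.099   0.1863]
[ 0.5117 -0.2879  0.2185] [ 0.4299 -0.2251  0.1862]
```

```bash
python3 -m inch '0.05 -0.012 0.01 0.1 0; 0.1 -0.024 0.01 0.165 0; 0.148 -0.036 0.02 0.165 0; 0.196 -0.048 0.02 0.165 0; 0.24 -0.06 0.02 0.165 0' 10; python3 - <<'E'
from h import *
np.set_printoptions(precision=4,suppress=True)
from scipy.spatial.transform import Rotation as R
s=arm.observe();Rm=R.from_rotvec(s["ee_rot"]).as_matrix();print(Rm,s["position"])
t=np.array([.520,-.415,.2185]);print(Rm.T@(t-s["position"]))
E
```

```text
clock: 1.6
position: [0.3674, -0.4918, 0.3845]
ee_rot: [-3.139, -0.112, 0.0]
force: [0.2, -0.4, 0.4]
width: 0.611
gripper_force: 0.0
[[ 0.9974  0.0716 -0.0001]
 [ 0.0716 -0.9974  0.0001]
 [-0.0001 -0.0001 -1.    ]] [ 0.3674 -0.4918  0.3845]
[ 0.1577 -0.0656  0.166 ]
```

```bash
python3 -m inch '0.045 -0.018 0.01 0 0; 0.09 -0.036 0.02 0 0; 0.135 -0.054 0.03 0 0; 0.158 -0.066 0.06 0 0; 0.158 -0.066 0.1 0 0';  python3 -m inch '0 0 0.03 0 0; 0 0 0.045 0 0; 0 0 0.055 0 0; 0 0 0.055 0 0; 0 0 0.055 0 0'; python3 - <<'E'
from h import *
np.set_printoptions(precision=4,suppress=True)
from scipy.spatial.transform import Rotation as R
s=arm.observe();Rm=R.from_rotvec(s["ee_rot"]).as_matrix();print(Rm,s["position"],s["width"])
t=np.array([.520,-.415,.2187]);print(Rm.T@(t-s["position"]))
save("top","t1")
E
```

```text
clock: 2.1
position: [0.5242, -0.4119, 0.2854]
ee_rot: [3.139, 0.124, 0.01]
force: [0.8, -0.4, 0.8]
width: 0.178
gripper_force: 0.0
clock: 2.6
position: [0.519, -0.4164, 0.2311]
ee_rot: [3.138, 0.112, 0.002]
force: [-0.4, 0.3, 0.8]
width: 0.002
gripper_force: 0.0
[[ 0.9975  0.0712  0.0016]
 [ 0.0712 -0.9975 -0.0011]
 [ 0.0015  0.0012 -1.    ]] [ 0.519  -0.4164  0.2311] 0.0022088306993719663
[ 0.001  -0.0013  0.0124]
```

```bash
python3 -c "
import cv2;im=cv2.imread('pics/t1.png');cv2.imwrite('pics/c3.png',cv2.resize(im[185:255,390:490],(800,560),interpolation=cv2.INTER_CUBIC))"
```

```text
(no output)
```

View pics/c3.png

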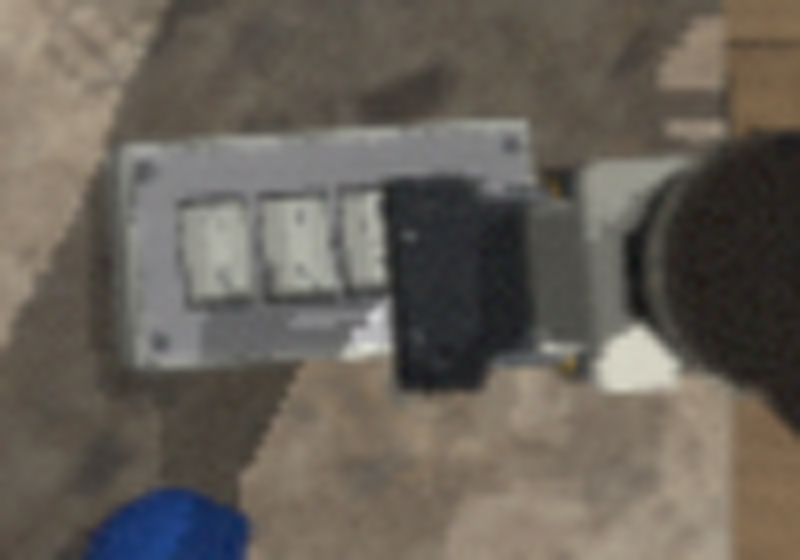

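The gripper is just past rocker 4, with the row at px 180–390 of the crop to its left. I'll descend and then sweep.

```bash
python3 -m inch '0.001 -0.001 0.008 0 0; 0.001 -0.001 0.012 0 0; 0.001 -0.001 0.012 0 0; 0.001 -0.001 0.012 0 0; 0.001 -0.001 0.012 0 0'; python3 -c "
from cell import arm;print(arm.observe()['position'])"
```

```text
clock: 3.15
position: [0.5197, -0.4148, 0.2179]
ee_rot: [3.139, 0.113, 0.0]
force: [-0.5, -0.4, -0.9]
width: 0.005
gripper_force: 0.0
[ 0.5196789  -0.41479288  0.2178542 ]
```

```bash
python3 -m inch '0 0 -0.0008 0 0; 0 -0.015 -0.0008 0 0; 0 -0.03 -0.0008 0 0; 0 -0.045 -0.0008 0 0; 0 -0.06 -0.0008 0 0'; python3 -m inch '0 -0.015 0 0 0; 0 -0.03 0 0 0; 0 -0.045 0 0 0; 0 -0.06 0 0 0; 0 -0.07 0 0 0'; python3 -m inch '0 -0.005 0 0 0; 0 -0.005 0 0 0; 0 -0.005 -0.04 0 0; 0 0.045 -0.08 0 0; 0 0.095 -0.11 0 0'; python3 - <<'E'
from h import *
print(arm.observe()["position"])
im=save("top","t2")
cv2.imwrite('pics/c4.png',cv2.resize(im[185:255,390:490,::-1],(800,560),interpolation=cv2.INTER_CUBIC))
E
```

```text
clock: 3.65
position: [0.5153, -0.3529, 0.2187]
ee_rot: [-3.139, -0.114, -0.0]
force: [0.5, -0.0, 0.9]
width: 0.005
gripper_force: 0.0
clock: 4.15
position: [0.5103, -0.2832, 0.2185]
ee_rot: [-3.139, -0.114, 0.0]
force: [1.1, -0.1, -0.7]
width: 0.003
gripper_force: 0.0
clock: 4.65
position: [0.5163, -0.3615, 0.3187]
ee_rot: [3.139, 0.116, 0.002]
force: [1.8, -0.6, -0.2]
width: 0.005
gripper_force: 0.0
[ 0.51632646 -0.36148261  0.31868625]
```

View pics/c4.png

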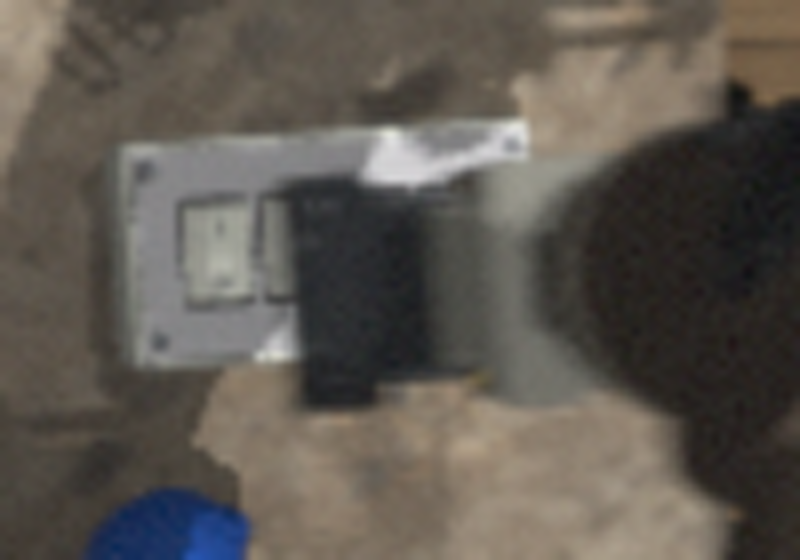

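```bash
python3 -m inch '0 0 -0.045 -0.1 0; 0 -0.01 -0.09 -0.25 0.03; 0.01 -0.05 -0.13 -0.4 0.05; 0.03 -0.095 -0.13 -0.55 0.05; 0.05 -0.14 -0.13 -0.7 0.05'; python3 - <<'E'
from h import *
np.set_printoptions(precision=4,suppress=True)
from scipy.spatial.transform import Rotation as R
s=arm.observe();Rm=R.from_rotvec(s["ee_rot"]).as_matrix();print(Rm,s["position"],s["width"],s["joints"])
t=np.array([.593,-.038,.45]);print(Rm.T@(t-s["position"]))
E
```

```text
clock: 5.2
position: [0.5543, -0.2217, 0.4486]
ee_rot: [2.906, 1.185, 0.004]
force: [0.5, 0.5, -1.1]
width: 0.305
gripper_force: 0.0
[[ 0.715   0.6991  0.0035]
 [ 0.6991 -0.715  -0.0018]
 [ 0.0013  0.0038 -1.    ]] [ 0.5543 -0.2217  0.4486] 0.3047903819369999 [ 0.4464  0.3701 -0.2176  1.5674  0.0846  1.2094 -0.5832]
[ 0.156  -0.1043 -0.0016]
```

```bash
python3 -m inch '0.039 -0.026 0 -0.15 0.05; 0.078 -0.052 0 -0.3 0.05; 0.117 -0.078 0 -0.45 0.05; 0.156 -0.104 0 -0.6 0.05; 0.156 -0.104 0 -0.712 0.05'; python3 - <<'E'
from h import *
np.set_printoptions(precision=4,suppress=True)
from scipy.spatial.transform import Rotation as R
s=arm.observe();Rm=R.from_rotvec(s["ee_rot"]).as_matrix();print(Rm,s["position"],s["width"],s["joints"])
im=save("top","t3");jm=save("scene","s3")
a=cv2.resize(im[190:240,395:470,::-1],(780,520),interpolation=cv2.INTER_CUBIC)
o,d=None,None
cv2.imwrite('pics/c5.png',a);b=cv2.resize(jm[260:340,330:410,::-1],(560,560),interpolation=cv2.INTER_CUBIC);cv2.imwrite('pics/c6.png',b)
E
```

```text
clock: 5.7
position: [0.5941, -0.0308, 0.4467]
ee_rot: [-2.298, -2.138, -0.006]
force: [0.9, 0.6, -0.3]
width: 0.545
gripper_force: 0.0
[[ 0.0721  0.9974  0.0011]
 [ 0.9974 -0.0721  0.0044]
 [ 0.0045  0.0007 -1.    ]] [ 0.5941 -0.0308  0.4467] 0.5451878065734883 [ 0.2661  0.3936 -0.4278  1.5608  0.1656  1.2223 -0.2614]
```

View pics/c5.png

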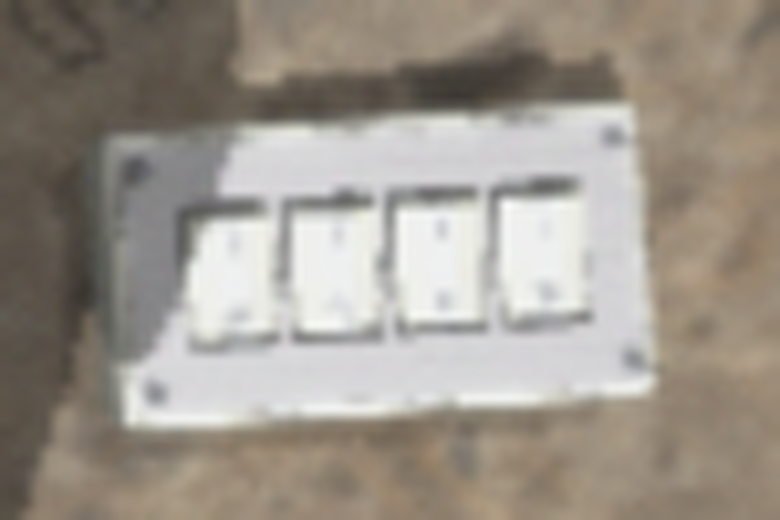

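View pics/c6.png

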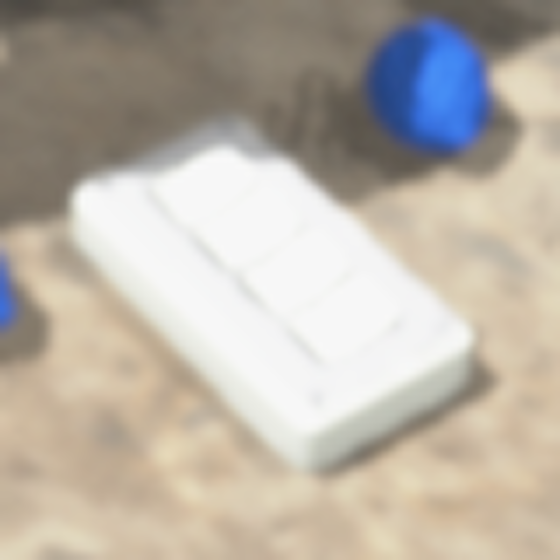

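```bash
python3 - <<'E'
from h import *
C["top"]=arm.get_calibration("top");c=C["top"];T=np.array(c["pose"])
a=.072;ex=np.array([np.cos(a),np.sin(a),0]);ey=np.array([-ex[1],ex[0],0]);o=np.array([.5278,-.3351,.040])
xs=np.arange(-26,27,2)/1000
def px(P):
    q=(P-T[:3,3])@T[:3,:3];q=q*[1,-1,-1]
    return cv2.projectPoints(q,np.zeros(3),np.zeros(3),np.array(c["intrinsics"]),np.array(c["distortion"]))[0][:,0]
print((xs*1000).astype(int))
for n in("top0","t2","t3"):
    g=cv2.cvtColor(cv2.imread(f"pics/{n}.png"),cv2.COLOR_BGR2GRAY)
    for i,y in enumerate((.045,.015,-.015,-.045)):
        v=np.mean([cv2.remap(g,*[px(o+xs[:,None]*ex+(y+d)*ey)[:,k].astype(np.float32)[None] for k in(0,1)],cv2.INTER_LINEAR)[0] for d in np.arange(-.006,.007,.002)],0)
        print(n,i+1,v.astype(int))
E
```

```text
[-26 -24 -22 -20 -18 -16 -14 -12 -10  -8  -6  -4  -2   0   2   4   6   8
  10  12  14  16  18  20  22  24  26]
top0 1 [198 188 163 154 169 210 214 213 212 216 221 227 228 230 231 231 229 227
 225 222 220 182 151 143 178 198 201]
top0 2 [184 189 155 143 178 208 222 219 219 221 226 227 229 230 230 231 229 225
 223 223 223 197 144 162 185 197 197]
top0 3 [121 119 113 105 164 209 224 221 218 215 222 226 225 228 229 229 229 226
 222 221 218 207 153 149 187 193 194]
top0 4 [119 112  96  86 103 142 175 194 205 217 223 224 227 229 231 230 227 222
 221 221 217 179 149 140 174 190 193]
t2 1 [131 124 109 109 123 149 147 147 155 163 168 167 163 160 156 153 150 148
 149 148 142 117 102 103 121 131 133]
t2 2 [ 71  69  61  54  59  63  64  64  63  63  63  65  68  71  69  66  63  63
  64  65  64  61  53  59  73  91 116]
t2 3 [ 39  39  40  41  38  38  40  39  39  40  40  40  41  40  42  44  44  45
  48  52  55  59  77 112 156 170 176]
t2 4 [ 75  75  75  75  76  76  76  75  75  75  75  77  76  76  77  78  82  87
  82  79  82  79  85 107 139 171 195]
t3 1 [212 202 176 172 189 222 221 222 230 235 238 238 238 238 238 236 233 231
 231 225 210 152 118 120 159 179 181]
t3 2 [212 207 174 169 216 230 232 229 232 235 238 238 238 238 238 237 235 233
 232 230 205 166 122 157 192 210 211]
t3 3 [212 207 186 151 201 230 226 227 230 237 238 238 239 239 238 238 233 232
 231 232 210 162 133 149 199 207 208]
t3 4 [209 195 166 165 188 226 223 222 224 233 237 238 238 238 238 236 236 236
 237 232 217 157 130 141 184 204 206]
```

All four rockers changed in the same way: darker gap at the +x end, brighter gap at the -x end. I take them as off. Next I'll align over the peeler.

```bash
python3 -m inch '0 0 0 0 0.05; 0 0 0 0 0.05'; cat > d.py <<'E'
from h import *
import sys
np.set_printoptions(precision=4,suppress=True)
from scipy.spatial.transform import Rotation as R
s=arm.observe();Rm=R.from_rotvec(s["ee_rot"]).as_matrix();print(s["position"],s["width"],np.degrees(np.arctan2(Rm[1,0],Rm[0,0])),s["joints"])
t=np.array(list(map(float,sys.argv[1:4])));print(Rm.T@(t-s["position"]))
E
python3 d.py .593 -.038 .311
```

```text
clock: 6.0
position: [0.5935, -0.0402, 0.4463]
ee_rot: [2.322, 2.116, -0.001]
force: [0.4, -0.0, -0.4]
width: 0.551
gripper_force: 0.0
[ 0.5935 -0.0402  0.4463] 0.5506020675732926 84.68140429423029 [ 0.2732  0.3926 -0.4177  1.5617  0.1667  1.223  -0.266 ]
[ 0.0023 -0.0006  0.1353]
```

```bash
python3 -m inch '0.002 -0.001 0.035 0 0.05; 0.002 -0.001 0.07 0 0.05; 0.002 -0.001 0.1 0 0.05; 0.002 -0.001 0.115 0 0.05; 0.002 -0.001 0.115 0 0.05'; python3 d.py .593 -.038 .311
```

```text
clock: 6.5
position: [0.5918, -0.0378, 0.3292]
ee_rot: [-2.318, -2.117, 0.006]
force: [-0.3, -0.7, 0.2]
width: 0.546
gripper_force: 0.0
[ 0.5918 -0.0378  0.3292] 0.5462659611990189 84.79761491799219 [ 0.2548  0.4916 -0.4005  1.7175  0.2232  0.9822 -0.3194]
[-0.0001  0.0013  0.0182]
```

```bash
python3 -m inch '0 0.001 0.012 0 0.05; 0 0.001 0.019 0 0.05; 0 0.001 0.019 0 0.05; 0 0.001 0.019 0 0.01; 0 0.001 0.019 0 0.01' 15; python3 -m inch '0 0 0 0 0.01; 0 0 0 0 0.01; 0 0 0 0 0.01; 0 0 0 0 0.01; 0 0 0 0 0.01' 15; python3 d.py .593 -.038 .311
```

```text
clock: 7.0
position: [0.5939, -0.0363, 0.3132]
ee_rot: [2.316, 2.122, 0.001]
force: [0.6, -0.4, 1.1]
width: 0.417
gripper_force: 0.0
clock: 7.5
position: [0.5938, -0.0363, 0.3128]
ee_rot: [2.316, 2.122, 0.0]
force: [-1.3, -0.0, 2.8]
width: 0.235
gripper_force: 15.0
[ 0.5938 -0.0363  0.3128] 0.23462923077894185 85.01073419765616 [ 0.2489  0.5106 -0.3967  1.7321  0.2352  0.9455 -0.3279]
[-0.0018 -0.0006  0.0018]
```

Gripped at about 21.5 mm, which matches the handle. Lifting.

```bash
python3 -m inch '0 0 0 0 0.01; 0 0 -0.02 0 0.01; 0 0 -0.05 0 0.01; 0 0 -0.085 0 0.01; 0 0 -0.12 0 0.01' 25;  python3 -m inch '0 0 0 0 0.01; 0 0 0 0 0.01; 0 0 0 0 0.01' 25; python3 - <<'E'
from h import *
a=save("top","t5");b=save("scene","s5")
cv2.imwrite("pics/c7.png",np.hstack([cv2.resize(a[110:260,240:400,::-1],(400,375)),cv2.resize(b[140:280,240:390,::-1],(400,375))]))
E
python3 d.py .512 .351 .45
```

```text
clock: 8.0
position: [0.5934, -0.0364, 0.4333]
ee_rot: [-2.315, -2.122, 0.001]
force: [0.3, 0.1, -0.2]
width: 0.231
gripper_force: 24.9
clock: 8.3
position: [0.5933, -0.0365, 0.4313]
ee_rot: [-2.315, -2.122, 0.003]
force: [0.3, -0.2, -1.6]
width: 0.232
gripper_force: 24.9
[ 0.5934 -0.0365  0.4311] 0.23099525538891919 85.01117483841682 [ 0.2687  0.4038 -0.42    1.5842  0.1729  1.1931 -0.2728]
[ 0.3789 -0.1148 -0.0187]
```

View pics/c7.png

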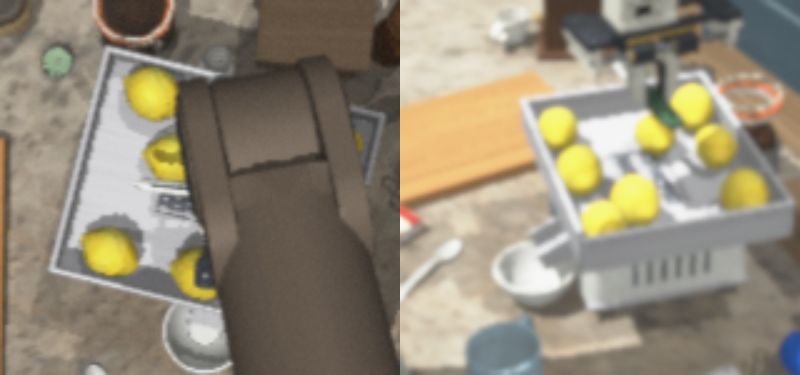

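The peeler is held in the fingers, and all 8 lemons are visible in the tray in the scene view. Carrying it to the board.

```bash
python3 -m inch '0.03 -0.01 0 0 0.01; 0.07 -0.022 0 0 0.01; 0.11 -0.035 0 0 0.01; 0.15 -0.048 0 0 0.01; 0.19 -0.06 0 0 0.01';  python3 -m inch '0.04 -0.013 0 0 0.01; 0.08 -0.026 0 0 0.01; 0.12 -0.039 0 0 0.01; 0.155 -0.05 0 0 0.01; 0.17 -0.055 0 0 0.01'; python3 -m inch '0 0 0 0 0.01; 0 0 0 0 0.01'; python3 d.py .510 .333 .204
```

```text
clock: 8.9
position: [0.5497, 0.1596, 0.4316]
ee_rot: [-2.316, -2.122, 0.002]
force: [0.8, 0.2, -0.5]
width: 0.231
gripper_force: 24.9
clock: 9.4
position: [0.5084, 0.3361, 0.4316]
ee_rot: [-2.309, -2.127, 0.001]
force: [0.5, -1.1, -0.4]
width: 0.237
gripper_force: 24.9
clock: 9.6
position: [0.5109, 0.3314, 0.4317]
ee_rot: [2.316, 2.122, -0.003]
force: [0.4, 0.5, -0.8]
width: 0.23
gripper_force: 24.9
[0.5109 0.3314 0.4317] 0.229716893217902 84.98567734535564 [-0.3103  0.4433 -0.5163  1.5416  0.2282  1.2188 -0.9519]
[ 0.0019 -0.0009  0.2277]
```

```bash
python3 -m inch '0 0 0.04 0 0.01; 0 0 0.085 0 0.01; 0 0 0.13 0 0.01; 0 0 0.17 0 0.01; 0 0 0.2 0 0.01';  python3 -m inch '0 0 0.01 0 0.01; 0 0 0.014 0 0.01; 0 0 0.016 0 0.01; 0 0 0.018 0 0.01; 0 0 0.018 0 0.01'; python3 d.py .510 .333 .2038
```

```text
clock: 10.1
position: [0.5111, 0.3292, 0.2297]
ee_rot: [2.319, 2.118, -0.005]
force: [0.7, 0.4, -0.6]
width: 0.233
gripper_force: 24.9
clock: 10.6
position: [0.5109, 0.3325, 0.2157]
ee_rot: [2.316, 2.122, 0.003]
force: [-0.4, -0.3, -0.5]
width: 0.233
gripper_force: 24.9
[0.5109 0.3325 0.2157] 0.2331437546632716 84.9958449032982 [-0.3679  0.6614 -0.4389  1.7694  0.3758  0.7926 -1.0797]
[ 0.0004 -0.0009  0.0119]
```

```bash
python3 -m inch '0 0 0.005 0 0.01; 0 0 0.008 0 0.01; 0 0 0.01 0 0.01; 0 0 0.0115 0 0.01; 0 0 0.0115 0 0.01';  python3 d.py .510 .333 .2038
```

```text
clock: 11.1
position: [0.5106, 0.3324, 0.205]
ee_rot: [2.315, 2.122, 0.002]
force: [-4.6, -4.9, 20.9]
width: 0.231
gripper_force: 25.1
[0.5106 0.3324 0.205 ] 0.23063447450829064 84.99769420651904 [-0.3734  0.6749 -0.4317  1.7761  0.3853  0.7737 -1.0879]
[ 0.0005 -0.0007  0.0012]
```

Contact with the board at 21 N. I'll ease off slightly, release and retreat.

```bash
python3 -m inch '0 0 -0.001 0 0.01; 0 0 -0.001 0 0.04; 0 0 -0.001 0 0.06; 0 0 -0.001 0 0.06; 0 0 -0.001 0 0.06' 5; python3 -m inch '0 0 0 0 0.06; 0 0 0 0 0.06; 0 0 -0.02 0 0.06; 0 0 -0.06 0 0.06; 0 0 -0.1 0 0.06'; python3 -m inch '0 0 -0.04 0 0.06; -0.05 0 -0.08 0 0.06; -0.1 0 -0.08 0 0.06; -0.15 0 -0.08 0 0.06; -0.2 0 -0.08 0 0.06'; python3 -m inch '0 0 0 0 0.06; 0 0 0 0 0.06';python3 - <<'E'
from h import *
a=save("top","t6")
cv2.imwrite("pics/c8.png",cv2.resize(a[110:290,150:470,::-1],(800,450)))
for c,q,z in(("top","peeler_tip",.024),("top","peeler_end",.029)):
    for r in arm.place_of(c,q)[:2]: print(q,r["conf"],r["point"],at(c,r["point"],z)-[.5124,.3507,0])
E
```

```text
clock: 11.6
position: [0.5104, 0.3323, 0.2037]
ee_rot: [-2.316, -2.123, 0.001]
force: [0.5, 0.1, -0.1]
width: 0.538
gripper_force: 0.0
clock: 12.1
position: [0.5102, 0.3321, 0.3046]
ee_rot: [-2.315, -2.123, 0.003]
force: [1.7, 0.0, 0.0]
width: 0.65
gripper_force: 0.0
clock: 12.6
position: [0.4936, 0.1428, 0.3846]
ee_rot: [2.315, 2.122, 0.002]
force: [-0.3, -1.2, 0.3]
width: 0.653
gripper_force: 0.0
clock: 12.8
position: [0.4942, 0.1431, 0.3842]
ee_rot: [2.319, 2.118, 0.0]
force: [0.1, 0.8, 0.1]
width: 0.649
gripper_force: 0.0
peeler_tip 0.73 [171.3, 309.4] [ 0.14533651 -0.32030588  0.024     ]
peeler_tip 0.55 [216.6, 177.3] [0.00685947 0.0774022  0.024     ]
peeler_end 0.56 [217.1, 449.9] [ 0.00846038 -0.74409448  0.029     ]
```

View pics/c8.png

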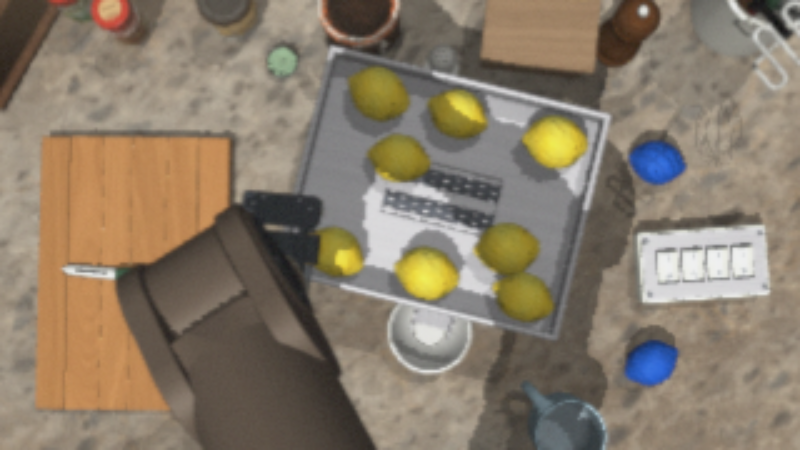

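The peeler's tip shows at about (65,270) of the crop, some 80 mm from the board's centre. The far end should therefore lie at about -90 mm, inside the ±115 mm outline, and the fingers are clear. All 8 lemons are in the tray and the rockers look unchanged.

```bash
python3 -c "
from cell import arm
print(arm.sign_off())"
```

```text
the job is handed in; nothing more can be done
None
```

I switched off all four rockers, laid the peeler flat on the chopping board inside its edges and kept all eight lemons in the tray, then handed the job in at about 13 s. The handle end was hidden by the arm in the last picture, so I worked out its place from the tip, and no verdict was returned.

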